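# Set the watch tester's timer four clicks on and start it

### The job

Push the finger lug of the watch tester's click-stop dial round clockwise (seen from above) by exactly four clicks from where it stands, gently and without pinching it, then press the round start button beside it right down and let it come up again. Leave the blower, the loupe and the jar where they stand.

Things in the scene. Friction and masses are not known exactly. Their poses are not given: they have to be found in the camera images.
- case: Watch tester: a fixed grey metal case with a level top, 150 mm (its x) by 210 mm (its y) by 55 mm high, standing on the bench. Origin: centre of its underside, on the bench; z up; its yaw varies. The dial's axis is at (0, +40) mm and the start button's at (-20, -66) mm in its frame. The display strip and ticks are flush.
- dial_axis (a point): Point on the dial's vertical axis, at the height of the dial disc's flat top, 67 mm above the bench. The disc is black, 80 mm across and 10 mm thick. At joint value 0 the lug lies at -100 degrees from the case's x axis (about its -y side); turned clockwise it swings past the case's -x side.
- lug_top (a point): Centre line of the finger lug, at the lug's top, 87 mm above the bench and 30 mm from the dial's axis. The lug is the only thing that stands up from the disc: an aluminium block standing 20 mm above it, 8 mm thick across, reaching radially from 16 to 38 mm from the axis. It turns with the dial.
- dial (a joint): Turn of the dial in rad, growing clockwise seen from above. Nine click stops, every 0.349 rad (20 degrees) from 0 to 2.793; it starts at rest in one of the first four. Each click resists most as it leaves a stop (about 0.2 N m, 5 to 8 N at the lug), less and less to half way, then the dial snaps by itself into the next stop and stays there.
- start (a joint): Travel of the start button in m: 0 up, 0.006 right down; a spring brings it back up. Fully down takes 5 N.
- start_top (a point): Centre of the top of the start button: an aluminium cap 30 mm across in a low dark round housing on the case's top; pressed straight down.
- blower: Loose terracotta-coloured rubber bulb blower with an upright nozzle, 60 mm across, 100 mm high; origin at the centre of its underside. A bystander.
- loupe: Loose black eye loupe, 36 mm across, 36 mm high; origin at the centre of its underside. A bystander.
- jar: Loose small glass jar with a steel cap, 54 mm across, 55 mm high; origin at the centre of its underside. A bystander.

How it is judged:
On the way, in this order (a step that is already met when the one before it is completed fails the run):
1. the dial rests four clicks clockwise of its start (distance of lug_top from where it was at the start of the episode between 0.036 and 0.041 m and velocity of joint dial between -0.3 and 0.3 rad/s), for 0.2 s.
2. the start button is pressed down with the dial four clicks on (distance of lug_top from where it was at the start of the episode between 0.036 and 0.041 m and value of joint start above 0.0045 m), for 0.05 s.
At the end, for the whole second after the job is handed in: The dial rests in the stop four clicks clockwise of its start (within about 6 degrees; lug point 36 to 41 mm from its start), the start button was then pressed at least 4.5 mm down and is up again, and blower, loupe and jar are within 20 mm of their starts (distance of lug_top from where it was at the start of the episode between 0.036 and 0.041 m and velocity of joint dial between -0.05 and 0.05 rad/s and value of joint start below 0.0015 m and distance of each of blower, loupe, jar from where it was at the start of the episode below 0.02 m); the robot touches nothing.
It fails at once if the start button is pressed while the dial is not four clicks on (value of joint start above 0.003 m and not (distance of lug_top from where it was at the start of the episode between 0.036 and 0.041 m)).
It fails at once if the dial is pinched or forced (more than 25 N from the fingers) (contact force between the fingers and dial above 25 N).
It fails at once if the blower is moved or lifted by more than 20 mm (distance of blower from where it was at the start of the episode above 0.02 m).
It fails at once if the loupe is moved or lifted by more than 20 mm (distance of loupe from where it was at the start of the episode above 0.02 m).
It fails at once if the jar is moved or lifted by more than 20 mm (distance of jar from where it was at the start of the episode above 0.02 m).
It also fails if it takes over 51 s, if anything falls off the work surface, if the arm or the gripper's body presses on something with over 40 N, if the wrist force passes 120 N, or if a joint passes its speed limit or range.

### The arm

A 6-joint arm with a two-finger parallel gripper is mounted at the origin on the work surface. World frame = base frame: x ahead of the robot, y to its left, z up, the work surface at z = 0. Lengths are in m, angles in rad, forces in N, time in s.
With the tool pointing down it reaches from about 0.4 to 0.825 m from the base axis. Payload 7 kg.
Tool frame: the origin (TCP) lies midway between the tips of the shut fingers; the grasp point (between the pads) lies 19 mm behind it; z points along the fingers, y is the line along which they close (so a half turn about z gives the same grasp; the last joint's range is limited). The gripper opens to 85 mm and grips with 20 to 120 N. Pads are 22 mm wide; open, the fingers measure 114 mm over their backs; the gripper's body (76 mm by 85 mm) begins 54 mm behind the grasp point. The pads swing forward as they close: fully open they stand 13 mm farther back than shut.
Start: joints at [-0.989, 0.359, 0.012, 0, -1.224, -0.288], TCP at [0.195, -0.646, 0.231] pointing down, gripper open.
Joint ranges: [-3.07, 3.07], [-1.43, 2.12], [-1.02, 1.25], [-3.03, 1.67], [-3.05, -0], [-3.03, 3.03]. Speed limits (rad/s): [2.39, 2.39, 3.01, 3.14, 3.14, 3.14].

### API

Orientations are given as a rotation vector (axis times angle).
In Python, from station import manip gives the robot as it stands. Calls block until the motion is done:
- manip.goto(position, orientation): joint-space move of the TCP to a pose.
- manip.move_linear(position, attitude=None, max_speed=0.15, contact_N=None): straight line of the TCP; attitude=None keeps the orientation; max_speed is the mean speed in m/s. With contact_N (N) it stops when the force on the tool has changed by that much, and returns True; else False.
- manip.movej(angles): joint-space move.
- manip.gripper_open() and manip.grasp(force=None): open the fingers fully, or close them until they stop; force is the grip in N (None keeps the last).
- manip.wait(seconds).
- manip.solve_ik(position, orientation): joint angles nearest the present ones, or None.
- manip.sense(): the state.
- manip.capture(name): name is "scene" or "side" or "wrist"; returns the picture (384x512x3 uint8, blue, green, red); there is no depth.
- manip.camera_params(name): a dict with "fx", "fy", "cx", "cy" (pixels), "R" (3x3) and "t" (3): a world point X has camera coordinates R X + t. Camera axes: x right, y down, z forward; pixel columns grow to the right and rows downward; lengths in m; the calibration is good to about 2 mm. A picture is of the moment at which its call begins: read the wrist's pose just before it. camera_params takes no time and is no camera call; for the wrist camera it gives the pose at the moment of the call.
A pose or a line that the arm cannot do raises manip.IKError and nothing moves.
- manip.hand_in(): hands the job in; it is judged then, once.
Trained networks look in the newest picture that a camera, given by its name, has taken for a name from the list of things; names that differ only in an ending like _2 or _b are one class to them, and where a whole thing is asked for, a point or a joint stands for the part that bears it (a point fixed in the world has none). Each returns a list of dicts, best first, with "confidence" (0 to 1); they miss things now and then, are a little off and sometimes report something else, mostly with a low value. They report only what shows in the picture. A call takes as long as a camera call.
- manip.cut_out(query, camera): "pixels" (384x512 bool, what is visible of it) and "extent" ([centre column, centre row, width, height] in pixels, round what is visible of it).
The state is a dict: "time": time; "joints": joint angles; "joint_vel": joint speeds; "joint_torque": joint torques, N m; "tool_pos": TCP position; "tool_rot": TCP orientation; "force": force on the tool from outside, world axes, zero at the start; "ft_torque": the same for the moment, N m; "finger_gap": finger opening in m; "grasp_force": force on a finger pad.
Only numpy, scipy, OpenCV 4.12 (cv2) and the standard library are available. Lean on these libraries where they do the work, as an engineer would, in place of code of your own. Each camera call takes 0.05 s, during which the arm holds its last target. There are 200 camera calls.

## Working session

There is one attempt and no reset: what is moved stays moved. The work goes in short steps, each a Python script; the robot and the scene stay as the last script left them, time stands still between calls to the robot, and variables do not carry over. Pictures are saved under pics/ and viewed, at most 10 in all, crops included, and the job is handed in when it is done.

```bash
mkdir -p pics; python3 - <<'E'
from station import manip
import cv2,numpy as np
ims=[]
for c in("scene","side"):
    im=manip.capture(c);cv2.imwrite(f"pics/{c}.png",im);ims.append(im)
    p=manip.camera_params(c);print(c,p)
    for q in("case","dial","lug_top","start_top","blower","loupe","jar"):
        for d in manip.cut_out(q,c)[:2]:
            ys,xs=np.nonzero(d["pixels"]);print(q,round(d["confidence"],2),np.round(d["extent"],1),xs.mean().round(1),ys.mean().round(1))
s=manip.sense();print(s["time"],s["tool_pos"],s["tool_rot"])
E
```

```text
scene {'fx': 420.08609836728857, 'fy': 420.08609836728857, 'cx': 249.07647667173057, 'cy': 195.94301932156804, 'R': array([[-0.35233951,  0.9357491 ,  0.01518191],
       [ 0.63344815,  0.2503922 , -0.73215243],
       [-0.68891241, -0.24834928, -0.6809716 ]]), 't': array([ 0.1791796 , -0.32223746,  1.26109204])}
case 0.6 [213.6 189.9 117.2  96.1] 213.0 187.4
dial 0.81 [225.1 180.7  39.   34.6] 224.6 182.6
lug_top 0.66 [224.2 181.8  40.6  33.3] 223.9 182.5
start_top 0.56 [199.1 152.8  16.5  11.5] 198.5 151.6
blower 0.7 [261.9 241.1  30.1  46.1] 260.7 243.9
loupe 0.75 [168.5 152.7  14.4  15.7] 168.6 152.1
side {'fx': 485.59511009179596, 'fy': 485.59511009179596, 'cx': 257.42722792529895, 'cy': 188.35535157174797, 'R': array([[ 0.96555831, -0.25901136, -0.02470363],
       [-0.15953623, -0.51436437, -0.84260162],
       [ 0.20553673,  0.81752212, -0.53797048]]), 't': array([-0.5353389 ,  0.18635651,  0.80880343])}
case 0.55 [254.7 259.1 100.8 108.7] 257.6 258.9
dial 0.92 [264.2 225.8  42.7  28.5] 262.7 225.4
lug_top 0.61 [265.3 225.6  46.   30.9] 263.3 225.4
lug_top 0.48 [239.7 259.6  15.6  19.1] 238.6 259.0
start_top 0.67 [239.7 260.6  19.4  20.7] 238.5 259.2
blower 0.57 [293.6 193.2  27.9  29.9] 293.9 196.1
loupe 0.6 [237.4 330.   22.9  29.4] 235.5 329.6
loupe 0.16 [294.6 190.2  28.7  41.7] 294.1 195.2
jar 0.94 [348.6 244.7  31.7  41.9] 349.0 245.9
jar 0.57 [238.6 259.   19.8  17.4] 238.2 258.9
0.8 [ 0.1954231  -0.64604215  0.23132129] [-4.59795972e-01  3.10773923e+00 -1.06343367e-06]
```

View pics/scene.png

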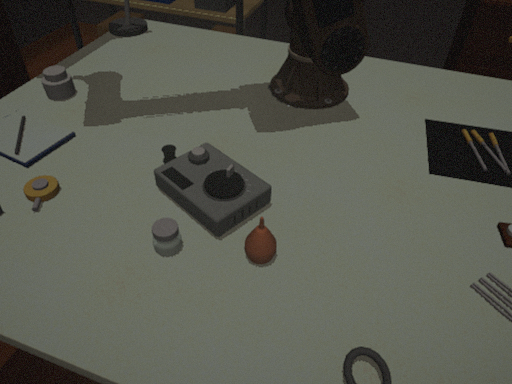

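View pics/side.png

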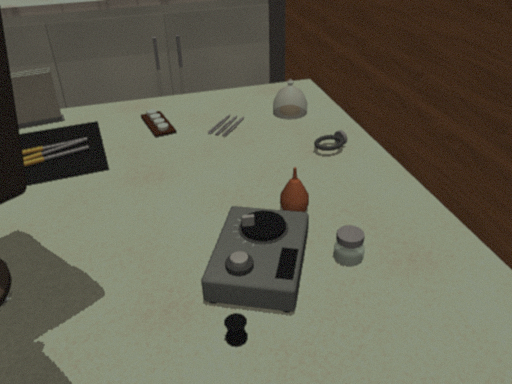

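The scene view shows the case at (213,187), with dial (224,183), lug near (231,168), button (198,153), blower (261,243), jar (166,235) and loupe (169,153). The side view shows dial (263,226), lug (248,221), button (239,260), blower (294,195), jar (349,245) and loupe (236,330). Next I triangulate these and take a wrist view.

```bash
cat > h.py <<'E'
from station import manip
import cv2,numpy as np
def P(p): return np.array([[p["fx"],0,p["cx"]],[0,p["fy"],p["cy"]],[0,0,1]])@np.c_[p["R"],p["t"]]
def tri(views):  # [(params,(u,v))]
    A=[]
    for p,(u,v) in views:
        M=P(p);A+=[u*M[2]-M[0],v*M[2]-M[1]]
    A=np.array(A);X=np.linalg.lstsq(A[:,:3],-A[:,3],rcond=None)[0];return X
def plane(p,uv,z):
    d=p["R"].T@np.array([(uv[0]-p["cx"])/p["fx"],(uv[1]-p["cy"])/p["fy"],1]);c=-p["R"].T@p["t"]
    return c+d*(z-c[2])/d[2]
def proj(p,X):
    x=P(p)@np.r_[X,1];return x[:2]/x[2]
E
python3 - <<'E'
from h import *
a=manip.camera_params("scene");b=manip.camera_params("side")
for n,u,v in[("dial",(224.5,184),(263,226)),("lug",(231,168),(248,218)),("start",(198.5,152),(238.8,258)),("blower",(261,242),(294,195)),("loupe",(168.5,152.5),(236,330)),("jar",(166,235),(349,245))]:
    print(n,tri([(a,u),(b,v)]).round(4))
w=manip.camera_params("wrist");s=manip.sense()
from scipy.spatial.transform import Rotation as R
Rt=R.from_rotvec(s["tool_rot"]).as_matrix()
print("cam in tool",Rt.T@(-w["R"].T@w["t"]-s["tool_pos"]),(w["R"]@Rt).round(3),w["fx"])
print(Rt.round(3))
E
```

```text
dial [ 0.5556 -0.037   0.0599]
lug [ 0.5292 -0.0341  0.0815]
start [ 0.4924 -0.1236  0.0725]
blower [0.6525 0.0766 0.0351]
loupe [ 0.4625 -0.2202  0.0222]
jar [ 0.6965 -0.0962  0.0295]
cam in tool [ 0.06930814  0.00067998 -0.14154611] [[ 0.     1.    -0.   ]
 [-0.962  0.    -0.274]
 [-0.274  0.     0.962]] 312.5091228712159
[[-0.957 -0.29   0.   ]
 [-0.29   0.957  0.   ]
 [-0.    -0.    -1.   ]]
```

Heights agree with the text (dial 60–67, lug about 82–87, button 72 mm), and the blower, jar and loupe are clear of the path. The lug seems to stand in the fourth stop (60°). Next I shut the fingers and take two wrist views.

```bash
cat >> h.py <<'E'
from scipy.spatial.transform import Rotation as R
def down(phi):  # tool z down, tool y at heading phi
    y=np.array([np.cos(phi),np.sin(phi),0]);z=np.array([0,0,-1.]);return R.from_matrix(np.c_[np.cross(y,z),y,z]).as_rotvec()
E
python3 - <<'E'
from h import *
manip.grasp(20)
for i,(x,y,phi) in enumerate([(0.53,-0.06,1.6),(0.57,-0.06,0.8)]):
    manip.goto([x,y,0.26],down(phi));manip.wait(.3)
    w=manip.camera_params("wrist");im=manip.capture("wrist");cv2.imwrite(f"pics/w{i}.png",im);np.save(f"w{i}.npy",w,allow_pickle=True)
    for q in("dial","lug_top","start_top"):
        for d in manip.cut_out(q,"wrist")[:2]:
            print(q,round(d["confidence"],2),np.round(d["extent"],1))
    for X in[(.5556,-.037,.067),(.5292,-.0341,.087),(.4924,-.1236,.072)]: print(proj(w,X).round(0))
s=manip.sense();print(s["time"],s["joints"].round(2),s["finger_gap"],s["force"])
E
```

```text
dial 0.72 [276.4 195.1  75.1  72.7]
lug_top 0.79 [277.8 194.1  71.9  68.3]
start_top 0.69 [195.5 136.9  31.2  29.2]
[277. 196.]
[282. 177.]
[196. 137.]
dial 0.71 [264.9 147.1  75.6  74.2]
lug_top 0.66 [261.9 148.6  75.   74.4]
[263. 149.]
[247. 131.]
[163. 164.]
5.7417 [ 0.24  0.17 -0.17  0.   -1.22 -2.58] 9.094655378025426e-05 [-0.30125658 -0.38138126  0.01518887]
```

View pics/w0.png

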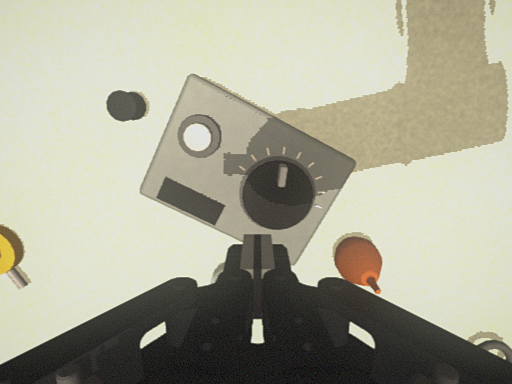

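View pics/w1.png

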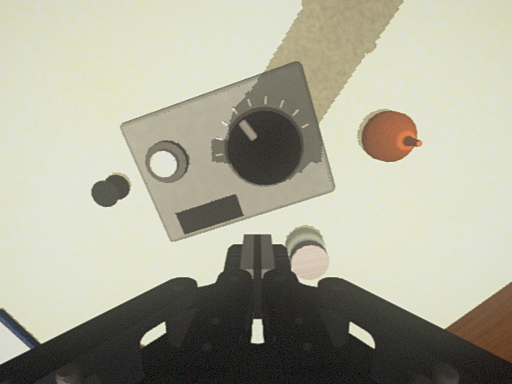

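w0 shows dial (277,194), lug (283,176) and button (198,137). w1 shows dial (264,147), lug (248,130), button (164,163) and case top corners near (121,124), (300,62), (334,188) and (173,241). My projected estimates agree to within about 2 px.

```bash
python3 - <<'E'
from h import *
w=[np.load(f"w{i}.npy",allow_pickle=True).item() for i in(0,1)]
im=[cv2.imread(f"pics/w{i}.png") for i in(0,1)]
t=lambda a,b:tri([(w[0],a),(w[1],b)])
# lug blob: bright inside disc
for i,(c,l) in enumerate([((278,194),(283,176)),((264,147),(248,130))]):
    g=cv2.cvtColor(im[i],6);m=np.zeros_like(g);cv2.circle(m,c,30,255,-1)
    b=((g>85)&(m>0)).astype(np.uint8);n,L,st,ce=cv2.connectedComponentsWithStats(b)
    k=1+st[1:,4].argmax();pts=np.argwhere(L==k)[:,::-1].astype(np.float32)
    r=cv2.minAreaRect(pts);print(i,st[k],ce[k].round(1),r)
    print("corners z.087",[plane(w[i],q,.087)[:2].round(4) for q in cv2.boxPoints(r)], plane(w[i],ce[k],.087)[:2].round(4))
    g2=((g<60)&(cv2.circle(np.zeros_like(g),c,46,255,-1)>0))
print("dial",t((277,194.5),(264,147)),"start",t((197,137),(163.5,163)))
print("lug",t((283,176),(248,130)))
C=np.array([plane(w[1],q,.055) for q in[(121,124),(300,62),(334,188),(173,241)]]);C0=np.array([plane(w[0],q,.055) for q in[(190,75),(355,162)]])
print(C[:,:2].round(4),C0[:,:2].round(4))
for a,b in[(C[0],C[1]),(C[3],C[2]),(C0[0],C0[1])]:
    d=(b-a);print(np.degrees(np.arctan2(d[1],d[0]))-90,np.linalg.norm(d))
big=np.hstack([cv2.resize(im[0][140:250,220:330],(400,400)),cv2.resize(im[1][90:200,210:320],(400,400))]);cv2.imwrite("pics/big.png",big)
E
```

```text
0 [278 165  10  22 172] [282.2 175.6] ((282.3910827636719, 175.589111328125), (8.258809089660645, 21.59230613708496), 5.710593223571777)
corners z.087 [array([ 0.5389, -0.0383]), array([ 0.5163, -0.0371]), array([ 0.5169, -0.0287]), array([ 0.5395, -0.0297])] [ 0.5278 -0.0336]
1 [241 123  16  18 145] [249.  131.6] ((249.03659057617188, 131.67074584960938), (17.335289001464844, 8.277210235595703), 51.34019470214844)
corners z.087 [array([ 0.5227, -0.0364]), array([ 0.5236, -0.0283]), array([ 0.5404, -0.0298]), array([ 0.5396, -0.0379])] [ 0.5315 -0.0331]
dial [ 0.55627227 -0.03539914  0.05649862] start [ 0.49232865 -0.1226757   0.07247044]
lug [ 0.52955803 -0.03269328  0.08207297]
[[ 0.4304 -0.1292]
 [ 0.519   0.0517]
 [ 0.6457 -0.0099]
 [ 0.5612 -0.1916]] [[ 0.4308 -0.132 ]
 [ 0.5168  0.0498]]
-26.10060984871334 0.2013383556941778
-24.932577948642233 0.20038875754832872
-25.30332824528695 0.20107351510776253
```

View pics/big.png

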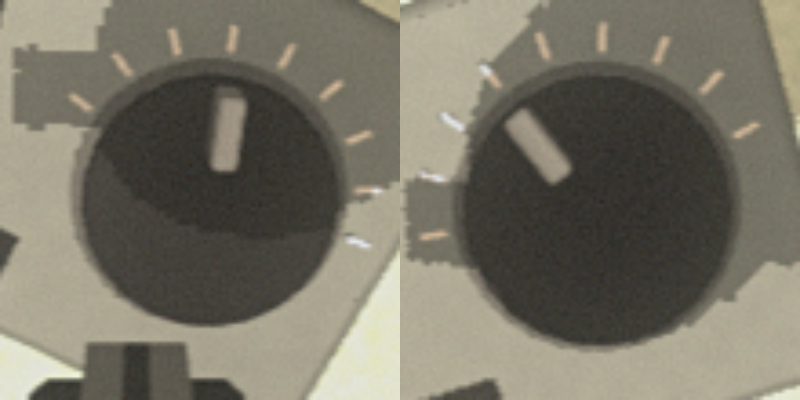

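Yaw is about -25.4°. The lug points at the 4th tick, about 174.6° in the world, so the target is the 8th tick at about 94.6°. Next I approach the lug from behind with shut fingers.

```bash
cat >> h.py <<'E'
D=np.array([.556,-.0345]);TH0=np.radians(174.6)
def pose(th,d,z=.076,r=.030):
    u=np.array([np.cos(th),np.sin(th)]);t=np.array([np.sin(th),-np.cos(th)])
    return np.r_[D+r*u-d*t,z],down(th+np.pi/2)
E
python3 - <<'E'
from h import *
p,o=pose(TH0,.030,.14);manip.goto(p,o)
p,o=pose(TH0,.030);print(manip.move_linear(p,o,.06,contact_N=5))
manip.wait(.2);f0=manip.sense()["force"]
p,o=pose(TH0,.006);print(manip.move_linear(p,o,.02,contact_N=2))
s=manip.sense();t=np.array([np.sin(TH0),-np.cos(TH0)]);u=np.array([np.cos(TH0),np.sin(TH0)])
print(s["time"],s["joints"].round(2),s["tool_pos"],"d",-(s["tool_pos"][:2]-D-.03*u)@t,f0.round(2),s["force"].round(2))
cv2.imwrite("pics/c.png",manip.capture("wrist"))
E
```

```text
False
True
11.0083 [ 0.28  0.28 -0.51  0.   -0.78  1.2 ] [ 0.52419486 -0.0505229   0.07576757] d 0.018944920005502134 [-0.28 -0.37 -0.27] [ 0.69 -1.52  0.97]
```

View pics/c.png

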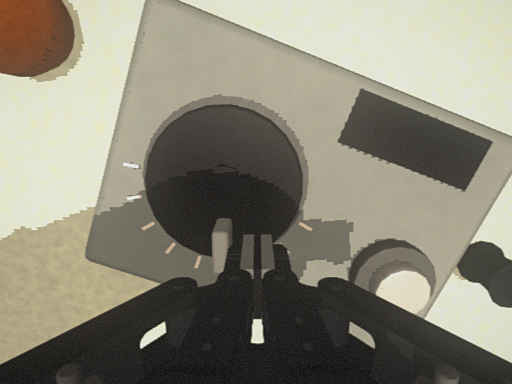

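Contact is on the thicker finger back (d≈18.9 mm, as expected), with the lug just left of the fingers in the picture. I lower slightly for more overlap, then push along the arc.

```bash
python3 - <<'E'
from h import *
Z=.0715
p,o=pose(TH0,.023,.076);manip.move_linear(p,o,.03)
p,o=pose(TH0,.023,Z);print("down",manip.move_linear(p,o,.02,contact_N=4))
for a in range(0,75,3):
    th=TH0-np.radians(a);p,o=pose(th,.0188,Z)
    c=manip.move_linear(p,o,.02,contact_N=14);s=manip.sense();f=s["force"]
    t=np.array([np.sin(th),-np.cos(th)]);u=np.array([np.cos(th),np.sin(th)])
    print(a,c,"t%.1f tan %.1f rad %.1f z %.1f d %.4f"%(s["time"],f[:2]@t,f[:2]@u,f[2],-(s["tool_pos"][:2]-D-.03*u)@t))
    if c: break
E
```

```text
down False
0 False t12.1 tan -3.5 rad -0.8 z 0.2 d 0.0190
3 False t12.3 tan 0.2 rad 0.7 z 0.5 d 0.0185
6 False t12.6 tan 0.1 rad -0.2 z 0.3 d 0.0185
9 False t12.8 tan 0.0 rad -0.3 z -0.0 d 0.0186
12 False t13.1 tan -0.1 rad -0.1 z 0.1 d 0.0187
15 False t13.3 tan -0.2 rad -0.2 z -0.3 d 0.0188
18 False t13.6 tan -0.2 rad 0.6 z -0.8 d 0.0188
21 False t13.8 tan -3.1 rad -2.3 z 0.5 d 0.0192
24 False t14.1 tan -1.4 rad -0.9 z 0.1 d 0.0190
27 False t14.3 tan 0.1 rad -0.5 z 0.1 d 0.0185
30 False t14.6 tan -0.5 rad 0.7 z -0.1 d 0.0185
33 False t14.8 tan -0.0 rad -0.1 z 0.7 d 0.0187
36 False t15.1 tan -0.3 rad 0.0 z 0.1 d 0.0187
39 False t15.3 tan 0.1 rad -0.1 z 0.1 d 0.0188
42 False t15.6 tan -2.3 rad -0.7 z 0.8 d 0.0193
45 False t15.8 tan -3.6 rad -1.3 z 1.2 d 0.0197
48 False t16.1 tan -0.7 rad 0.8 z -0.1 d 0.0183
51 False t16.3 tan -0.0 rad -0.4 z 0.1 d 0.0182
54 False t16.6 tan -0.1 rad -0.1 z -0.3 d 0.0185
57 False t16.8 tan -0.3 rad 0.1 z 0.2 d 0.0187
60 False t17.1 tan -0.5 rad -0.1 z -0.1 d 0.0188
63 False t17.3 tan -1.6 rad 0.6 z 1.2 d 0.0193
66 False t17.6 tan -5.2 rad -1.1 z 3.5 d 0.0203
69 False t17.8 tan -1.5 rad -1.1 z -1.6 d 0.0189
72 False t18.1 tan 0.4 rad -0.0 z 0.0 d 0.0180
```

The force trace shows four distinct clicks. I back off, raise the tool and check from above.

```bash
python3 - <<'E'
from h import *
th=TH0-np.radians(72)
p,o=pose(th,.028,.0715);manip.move_linear(p,o,.05)
p,o=pose(th,.028,.14);manip.move_linear(p,o,.12)
manip.goto([.50,-.10,.26],down(np.radians(184.6+40)));manip.wait(.2)
w=manip.camera_params("wrist");im=manip.capture("wrist");np.save("w2.npy",w,allow_pickle=True);cv2.imwrite("pics/w2.png",im)
dc=proj(w,[*D,.067]);print("dial px",dc)
for a in(60,80,100): 
  th=TH0-np.radians(a);print(a,proj(w,[*(D+.027*np.array([np.cos(th),np.sin(th)])),.087]).round(1))
for d in manip.cut_out("start_top","wrist")[:2]: 
    e=d["extent"];print(d["confidence"],e,plane(w,e[:2],.072))
print(manip.sense()["time"])
E
```

```text
dial px [178.41135743 178.22334111]
60 [166.7 206. ]
80 [158.6 201.8]
100 [152.2 195.2]
0.77 [278.0, 161.9, 30.3, 25.2] [ 0.49237334 -0.12369009  0.072     ]
20.15
```

View pics/w2.png

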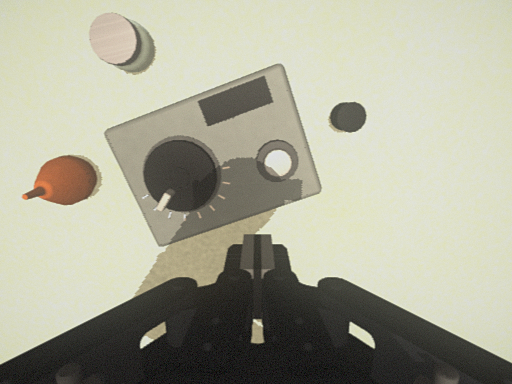

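The lug appears near (165,200), between my predictions for 3 and 4 clicks, so I measure its angle precisely and check the crop.

```bash
python3 - <<'E'
from h import *
w=np.load("w2.npy",allow_pickle=True).item();im=cv2.imread("pics/w2.png")
g=cv2.cvtColor(im,6);m=cv2.circle(np.zeros_like(g),(176,182),31,255,-1)
b=((g>100)&(m>0)).astype(np.uint8);n,L,st,ce=cv2.connectedComponentsWithStats(b);k=1+st[1:,4].argmax()
pts=np.argwhere(L==k)[:,::-1];print(st[k],ce[k])
X=np.array([plane(w,q,.087)[:2] for q in pts]);c=X.mean(0);v=np.linalg.svd(X-c)[2][0];
print(c,"axis",np.degrees(np.arctan2(v[1],v[0])),"from dial",np.degrees(np.arctan2(*(c-D)[::-1])),np.linalg.norm(c-D))
for i in(0,1):print(i)
x=cv2.resize(im[130:230,120:260],(784,560),interpolation=cv2.INTER_CUBIC)
cv2.imwrite("pics/big2.png",x)
E
```

```text
[146 187  38  27 244] [162.53278689 202.1352459 ]
[ 0.55060498 -0.01014035] axis -172.49254171844308 from dial 102.48793404479174 0.024949921886023727
0
1
```

View pics/big2.png

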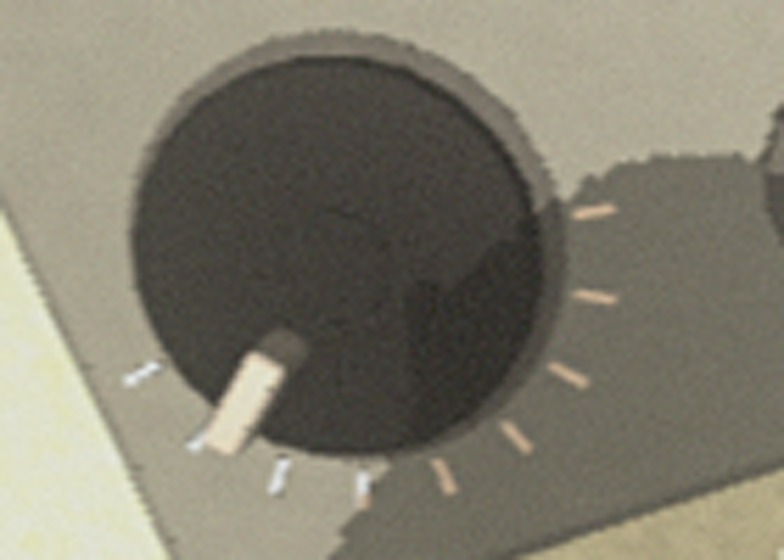

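The lug covers the inner end of the 8th tick, which fits four clicks. I'll confirm numerically from the top face's axis in both pictures.

```bash
python3 - <<'E'
from h import *
from scipy.optimize import least_squares
for n,(a,b) in {"w0":((282.8,187),(283.3,165.5)),"w1":((252.5,139),(241.9,121.5)),"w2":((167.3,193.9),(160.2,209.5))}.items():
    w=np.load(n+".npy",allow_pickle=True).item();A=plane(w,a,.087);B=plane(w,b,.087);d=B-A
    m=(A+B)[:2]/2
    print(n,A[:2].round(4),B[:2].round(4),"axis",np.degrees(np.arctan2(d[1],d[0])).round(1),"len",np.linalg.norm(d).round(4),"radial",np.degrees(np.arctan2(*(m-D)[::-1])).round(1))
w=np.load("w2.npy",allow_pickle=True).item()
for k in range(9):
    th=np.radians(-100-25.4-20*k);q=proj(w,[*(D+.047*np.array([np.cos(th),np.sin(th)])),.055]);print(k+1,((q-[120,130])*5.6).round(0))
E
```

```text
w0 [ 0.5399 -0.0324] [ 0.5173 -0.0331] axis -178.3 len 0.0226 radial 176.3
w1 [ 0.5391 -0.0356] [ 0.5197 -0.0312] axis 167.2 len 0.0199 radial 177.7
w2 [ 0.5529 -0.0205] [ 0.5472 -0.0022] axis 107.3 len 0.0192 radial 104.5
1 [570. 217.]
2 [573. 296.]
3 [548. 369.]
4 [499. 427.]
5 [433. 464.]
6 [356. 477.]
7 [278. 464.]
8 [207. 427.]
9 [150. 369.]
```

The angles are a little ambiguous because of parallax, so I take a closer view from straight above.

```bash
python3 - <<'E'
from h import *
phi=np.radians(224.6);x=np.array([np.cos(phi+np.pi/2),np.sin(phi+np.pi/2)])
manip.goto([*(D-.0693*x),.17],down(phi));manip.wait(.3)
w=manip.camera_params("wrist");im=manip.capture("wrist");np.save("w3.npy",w,allow_pickle=True);cv2.imwrite("pics/w3raw.png",im)
print(-w["R"].T@w["t"],manip.sense()["time"])
v=im.copy();
for a,c in((60,(0,0,255)),(80,(0,255,0)),(100,(255,0,0))):
    th=TH0-np.radians(a);u=np.array([np.cos(th),np.sin(th)]);n=np.array([-u[1],u[0]])
    q=np.array([proj(w,[*(D+r*u+s*n),.087]) for r,s in((.016,-.004),(.038,-.004),(.038,.004),(.016,.004))])
    cv2.polylines(v,[q.round().astype(int)],True,c,1)
cv2.circle(v,tuple(proj(w,[*D,.067]).round().astype(int)),2,(0,255,255),-1)
q=np.array([proj(w,[*(D+.04*np.array([np.cos(t),np.sin(t)])),.067]) for t in np.arange(0,6.3,.1)]);cv2.polylines(v,[q.round().astype(int)],True,(0,255,255),1)
c=proj(w,[*D,.067]).astype(int);print(c)
r0=max(c[1]-80,0);cv2.imwrite("pics/w3.png",cv2.resize(v[r0:r0+160,c[0]-100:c[0]+100],None,fx=3.7,fy=3.7))
E
```

```text
[ 0.55604503 -0.03453227  0.31218369] 21.1333
[257 106]
```

View pics/w3.png

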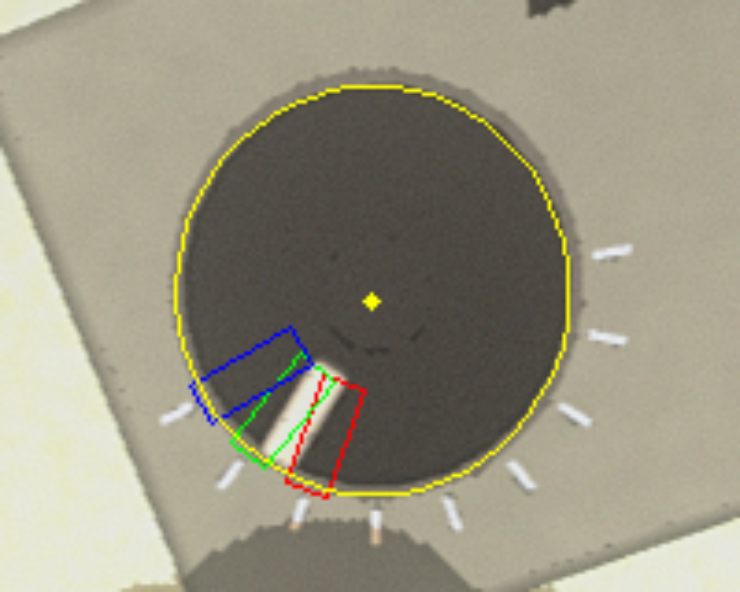

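The lug stands at about 70°, balanced half way into the fourth click: the green outline (80°) lies on one side, the red (60°) on the other. I push the last few degrees.

```bash
python3 - <<'E'
from h import *
Z=.0715;r=np.radians
p,o=pose(TH0-r(66),.030,.12);manip.goto(p,o)
p,o=pose(TH0-r(66),.030,Z);print("down",manip.move_linear(p,o,.08,contact_N=4))
for a in(66,69,72,74,76,78):
    th=TH0-r(a);p,o=pose(th,.0188,Z);c=manip.move_linear(p,o,.02,contact_N=12);s=manip.sense();f=s["force"]
    print(a,c,"tan %.1f z %.1f"%(f[:2]@np.array([np.sin(th),-np.cos(th)]),f[2]))
    if c:break
p,o=pose(th,.030,Z);manip.move_linear(p,o,.06)
p,o=pose(th,.030,.12);manip.move_linear(p,o,.12)
phi=r(224.6);x=np.array([np.cos(phi+np.pi/2),np.sin(phi+np.pi/2)])
manip.goto([*(D-.0693*x),.17],down(phi));manip.wait(.3)
w=manip.camera_params("wrist");im=manip.capture("wrist");v=im.copy()
for a,c in((60,(0,0,255)),(80,(0,255,0)),(100,(255,0,0))):
    th=TH0-r(a);u=np.array([np.cos(th),np.sin(th)]);n=np.array([-u[1],u[0]])
    q=np.array([proj(w,[*(D+rr*u+s*n),.087]) for rr,s in((.016,-.004),(.038,-.004),(.038,.004),(.016,.004))])
    cv2.polylines(v,[q.round().astype(int)],True,c,1)
cv2.imwrite("pics/w4.png",cv2.resize(v[26:186,157:357],None,fx=3.7,fy=3.7));print(manip.sense()["time"])
E
```

```text
down False
66 False tan -0.0 z -1.3
69 False tan -0.2 z 0.2
72 False tan 0.2 z -0.5
74 False tan 0.3 z 0.0
76 False tan -0.1 z -0.8
78 False tan 0.5 z 0.9
26.175
```

View pics/w4.png

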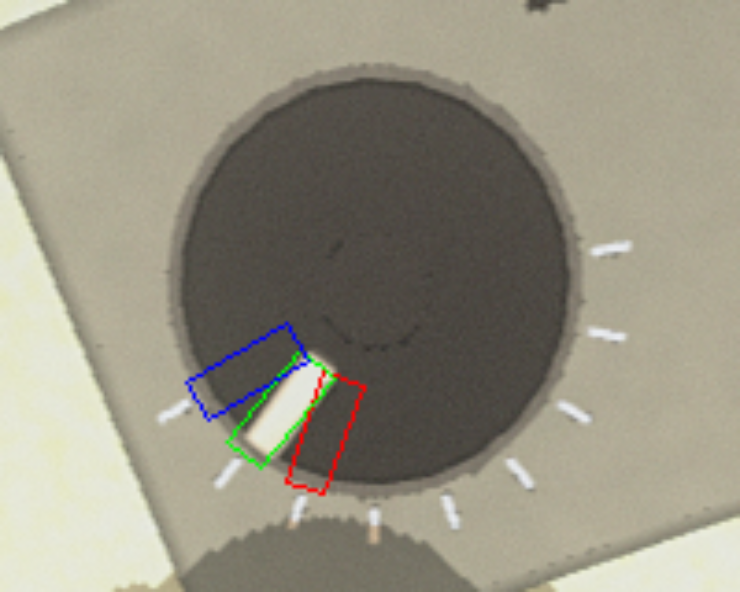

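The lug now sits in the green outline, at the 8th tick. I check its angle numerically against the ticks seen in the same picture.

```bash
python3 - <<'E'
from h import *
w=manip.camera_params("wrist");im=manip.capture("wrist");cv2.imwrite("pics/w5raw.png",im)
def an(w,im,cpx,thr,zt=.087):
    g=cv2.cvtColor(im,6);R0=np.linalg.norm(proj(w,[*(D+[.034,0]),.067])-cpx)
    m=cv2.circle(np.zeros_like(g),tuple(np.int32(cpx)),int(R0),255,-1)
    b=((g>thr)&(m>0)).astype(np.uint8);n,L,st,ce=cv2.connectedComponentsWithStats(b);k=1+st[1:,4].argmax()
    pts=np.argwhere(L==k)[:,::-1];X=np.array([plane(w,q,zt)[:2] for q in pts]);c=X.mean(0);v=np.linalg.svd(X-c,full_matrices=False)[2][0]
    if v@(c-D)<0:v=-v
    print("n",len(pts),"c",c.round(4),"axis",np.degrees(np.arctan2(v[1],v[0])).round(1),"radial",np.degrees(np.arctan2(*(c-D)[::-1])).round(1),"offaxis mm",(1e3*np.cross(v,c-D)).round(1))
import warnings;warnings.simplefilter("ignore")
for n,i,t in(("w0","w0",85),("w1","w1",85),("w3","w3raw",150)):
    W=np.load(n+".npy",allow_pickle=True).item();an(W,cv2.imread(f"pics/{i}.png"),proj(W,[*D,.067]),t)
an(w,im,proj(w,[*D,.067]),150)
# ticks: bright small blobs in annulus at case-top height
g=cv2.cvtColor(im,6);yy,xx=np.mgrid[:384,:512];P5=np.array([plane(w,(x,y),.055)[:2] for y,x in zip(yy.ravel(),xx.ravel())]).reshape(384,512,2)
rr=np.linalg.norm(P5-D,axis=2);b=((rr>.0445)&(rr<.056)&(g>cv2.medianBlur(g,15).astype(int)+25)).astype(np.uint8)
n,L,st,ce=cv2.connectedComponentsWithStats(b)
T=np.array([plane(w,ce[k],.055)[:2] for k in range(1,n) if st[k,4]>=6])
from scipy.optimize import least_squares
f=least_squares(lambda p:np.linalg.norm(T-p[:2],axis=1)-p[2],[*D,.05]).x;print("tick circle",f.round(4))
print(np.sort(np.degrees(np.arctan2(*(T-f[:2]).T[::-1]))%360).round(1))
E
```

```text
n 142 c [ 0.5298 -0.0337] axis 174.6 radial 178.2 offaxis mm 1.7
n 152 c [ 0.5311 -0.033 ] axis 172.9 radial 176.6 offaxis mm 1.6
n 250 c [ 0.5511 -0.0115] axis 101.8 radial 102.0 offaxis mm 0.1
n 253 c [ 0.5533 -0.0113] axis 97.0 radial 96.6 offaxis mm -0.2
tick circle [ 0.557  -0.0362  0.0505]
[ 75.1  95.1 114.9 129.6 154.2 174.1 194.  213.8 233.7]
```

The lug axis is 97° against the 8th tick's 95°, so it is in the fourth click on. Now I press the button.

```bash
python3 - <<'E'
from h import *
B=[.4925,-.1225];o=down(np.radians(224.6))
manip.goto([*B,.13],o);manip.move_linear([*B,.085],o,.08);manip.wait(.2);f0=manip.sense()["force"]
print("touch",manip.move_linear([*B,.062],o,.02,contact_N=2));print(manip.sense()["tool_pos"][2])
z=manip.sense()["tool_pos"][2]
print("down",manip.move_linear([*B,z-.012],o,.015,contact_N=9));s=manip.sense();print(s["tool_pos"],s["force"]-f0)
manip.wait(.2);s=manip.sense();print(s["tool_pos"],s["force"]-f0)
manip.move_linear([*B,.14],o,.08);
phi=np.radians(224.6);x=np.array([np.cos(phi+np.pi/2),np.sin(phi+np.pi/2)])
manip.goto([*(D-.0693*x),.17],down(phi));manip.wait(.3)
w=manip.camera_params("wrist");im=manip.capture("wrist");cv2.imwrite("pics/w6.png",im)
g=cv2.absdiff(cv2.cvtColor(im,6),cv2.cvtColor(cv2.imread("pics/w5raw.png"),6));c=proj(w,[*D,.067]).astype(int)
print("dial change px",(g[c[1]-50:c[1]+60,c[0]-60:c[0]+60]>60).sum(),manip.sense()["time"])
E
```

```text
touch True
0.07455590255191435
down True
[ 0.492542   -0.12251833  0.07103362] [-1.65354457  1.11788925  8.6573667 ]
[ 0.49257108 -0.12252995  0.07104509] [-2.44718826  1.32122137  7.80240305]
dial change px 4 31.0417
```

It held 7.8 N, more than the 5 N needed, so the button should be right down. I press once more, firmer, to confirm the hard stop.

```bash
python3 - <<'E'
from h import *
B=[.4925,-.1225];o=down(np.radians(224.6))
manip.goto([*B,.13],o);manip.move_linear([*B,.085],o,.08);manip.wait(.2);f0=manip.sense()["force"]
for z in np.arange(.080,.066,-.001):
    c=manip.move_linear([*B,z],o,.03,contact_N=15);s=manip.sense();f=(s["force"]-f0)[2];print(round(s["tool_pos"][2],4),f.round(1),c)
    if c or f>18:break
manip.wait(.2);manip.move_linear([*B,.16],o,.1);manip.wait(.5);print(manip.sense()["time"],manip.sense()["force"])
E
```

```text
0.0798 0.5 False
0.079 0.7 False
0.0779 0.9 False
0.0771 2.0 False
0.0761 3.1 False
0.0751 3.8 False
0.0741 3.5 False
0.073 5.1 False
0.0721 5.4 False
0.0711 6.1 False
0.0709 15.1 False
0.0707 24.6 False
37.4083 [ 0.12428985 -0.57414594 -0.66122567]
```

The force trace shows a spring from about 77 mm down to a hard stop at 71 mm, which is the full 6 mm. The button was released, so I hand in.

```bash
python3 -c "
from h import *
print(manip.hand_in())"
```

```text
the job is handed in; nothing more can be done
None
```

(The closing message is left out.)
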